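# Unlock a bayonet lens module from a microscope light base and stow it

## Task

Take the lens module off the microscope's light base: press the release button beside it fully down (it stays down), twist the module anticlockwise about a quarter turn, feeling with a light upward pull for the point where it comes free, and lift it straight off without forcing it. Then set it down gently, upright, in the vacant pocket of the tray (the one with the rubber pad) and let go, leaving the spare modules, the slide box and the oil bottle alone.

Things in the scene. Friction and masses are not known exactly. Their poses are not given: they have to be found in the camera images.
- mount: The microscope's light base, fixed: a low white box, 250 x 200 mm, its top 60 mm above the bench, with a round aluminium bayonet mount (84 mm across, 17 mm high) on top. Origin: on the bench under the mount's axis; z up. The box reaches from 105 mm behind (-x) to 145 mm ahead (+x) of the origin and 100 mm to either side (y).
- seat (a point): Centre of the mount's floor, level with the box top. Hidden lips in the mount hold the module's lugs. It comes free only when turned anticlockwise (from above) by an angle that differs from case to case, 50 to 100 degrees from locked, within about 5 degrees either way; no stop marks it and past it the module is caught again. While caught it rises only 3 mm. Lift 20 mm to clear the mount.
- module: The lens module, loose, 0.3 to 0.5 kg, 86 mm tall, locked in the mount at the start. Origin: centre of its underside, which rests on the mount's floor; z up its axis. Foot: steel stem, 44 mm in diameter, with two lugs along +-x, 31 mm from the axis, 6 mm high, at the very bottom. Above it an aluminium flange, 76 mm in diameter, 19 to 30 mm above the origin.
- barrel (a point): Point on the module's axis 60 mm above its underside, midway in its black knurled round barrel, 52 mm in diameter, which runs from 30 to 86 mm above the underside and ends in a flat glass top. Grip and twist it here; any grip yaw will do. It turns freely once unlocked; a 10 N upward pull tells caught from free.
- tab (a point): Top of the module's single tab: 14 mm wide, sticking out of the flange along the module's -x to 54 mm from the axis, 19 to 29 mm above the underside. At the start it stands between a fixed post, which blocks clockwise turning, and the release's locking bolt, which blocks anticlockwise turning; both rise 27 mm above the box top.
- release_top (a point): Centre of the top face of the release button: an upright steel cylinder 26 mm in diameter, 78 mm from the mount's axis, its top 40 mm above the box top when up. It is one piece with the locking bolt that stands just anticlockwise of the module's tab. Pressed straight down it moves 11 mm against about 5 N of steady friction, to a hard stop, and stays where it is left. Fully down, the bolt's top is 3 mm below the tab, so the tab can pass over.
- release (a joint): Travel of the release button: 0 = up (locked), 0.011 m = fully down.
- tray: Grey plastic storage tray, fixed, 114 x 330 x 18 mm, with three square pockets in a row along its y, 108 mm apart, each about 102 mm wide inside, walls 6 mm thick and 18 mm high. Origin: centre of its underside; z up.
- pad: Flat square of black rubber, 94 x 94 x 3 mm, fixed on the floor of the tray's vacant pocket (any of the three). Origin: centre of its underside, about 6 mm above the bench; its top is 3 mm higher.
- spare_wide: Spare lens module standing in a tray pocket: as the module but with a barrel 66 mm in diameter, 62 mm tall in all; loose, origin at the centre of its underside. Leave alone.
- spare_slim: Spare lens module standing in a tray pocket: as the module but with a barrel 40 mm in diameter, 105 mm tall in all; loose, origin at the centre of its underside. Leave alone.
- slide_box: Flat grey slide box, 85 x 105 x 30 mm, loose, on the bench; origin at the centre of its underside. Leave alone.
- oil: Small amber glass bottle with a black cap, 48 mm in diameter, 85 mm tall, loose, upright on the bench; origin at the centre of its underside. Leave alone.
Mind the look-alikes: they are no part of the job. What is shaped like the module but pink or red is not meant.

How it is judged:
By the outcome, as a careful person would: the job done as asked, in the order asked, and still so for the second after the job is handed in, with the robot touching nothing.
It also fails if it takes over 72 s, if anything falls off the work surface, if the arm or the gripper's body presses on something with over 40 N, if the wrist force passes 120 N, or if a joint passes its speed limit or range.

## Robot

A 7-joint arm with a two-finger parallel gripper is mounted at the origin on the work surface. World frame = base frame: x ahead of the robot, y to its left, z up, the work surface at z = 0. Lengths are in m, angles in rad, forces in N, time in s.
With the tool pointing down it reaches from about 0.425 to 0.95 m from the base axis. Payload 4.7 kg.
Tool frame: the origin (TCP) lies between the finger pads; the fingertips stand 25 mm ahead of it and the grasp point (between the pads) lies 6 mm ahead of it; z points along the fingers, y is the line along which they close (so a half turn about z gives the same grasp; the last joint's range is limited). The gripper opens to 85 mm and grips with 20 to 120 N. Pads are 22 mm wide; open, the fingers measure 114 mm over their backs; the gripper's body (76 mm by 85 mm) begins 54 mm behind the grasp point. The pads swing forward as they close: fully open they stand 13 mm farther back than shut.
Start: joints at [1.15, 0.469, -0.049, 1.532, 0.024, 1.141, -0.082], TCP at [0.258, -0.624, 0.256] pointing down, gripper open.
Joint ranges: [-2.59, 2.59], [-0.33, 1.99], [-1.39, 1.29], [0.1, 2.45], [-1.04, 4.18], [0.21, 1.99], [-2.66, 2.66]. Speed limits (rad/s): [2.57, 2.57, 3.14, 3.14, 3.14, 3.14, 3.14].

## Interface

Orientations are given as a 3x3 rotation matrix whose columns are the frame's x, y, z axes.
In Python, from rig import * gives the robot as it stands. Calls block until the motion is done:
- movep(position, orientation): joint-space move of the TCP to a pose.
- move_l(position, attitude=None, feed=0.15, until_force=None): straight line of the TCP; attitude=None keeps the orientation; feed is the mean speed in m/s. With until_force (N) it stops when the force on the tool has changed by that much, and returns True; else False.
- move_joints(angles): joint-space move.
- command_gripper(opening, newtons=None): finger opening in m; newtons is the grip in N (None keeps the last); returns when the fingers have stopped.
- sleep(seconds).
- inverse_kinematics(position, orientation): joint angles nearest the present ones, or None.
- sense(): the state.
- camera(name): name is "scene" or "top"; returns (picture, depth): 384x512x3 uint8, red, green, blue; 384x512 float32, m along the optical axis (not along the pixel's ray), 0 where there is no reading.
- camera_params(name): a dict with "K" (3x3 intrinsics, pixels), "dist" ([k1, k2, p1, p2, k3] as OpenCV has them; the pictures are not rectified), "position" and "rotation" of the camera in the world. Camera axes: x right, y down, z forward; pixel columns grow to the right and rows downward; lengths in m; the calibration is good to about 2 mm. A picture is of the moment at which its call begins. camera_params takes no time and is no camera call.
A pose or a line that the arm cannot do raises Unreachable and nothing moves.
- finish_job(): hands the job in; it is judged then, once.
The state is a dict: "time_s": time; "joint_pos": joint angles; "qd": joint speeds; "joint_efforts": joint torques, N m; "position": TCP position; "tcp_rot": TCP orientation; "wrist_force": force on the tool from outside, world axes, zero at the start; "ft_torque": the same for the moment, N m; "finger_gap": finger opening in m; "gripper_force": force on a finger pad.
Only numpy, scipy, OpenCV 4.12 (cv2) and the standard library are available. Lean on these libraries where they do the work, as an engineer would, in place of code of your own. Each camera call takes 0.05 s, during which the arm holds its last target. There are 200 camera calls.

## Working session

There is one attempt and no reset: what is moved stays moved. The work goes in short steps, each a Python script; the robot and the scene stay as the last script left them, time stands still between calls to the robot, and variables do not carry over. Pictures are saved under pics/ and viewed, at most 10 in all, crops included, and the job is handed in when it is done.

```bash
mkdir -p pics; ls; python3 - <<'E'
from rig import *
import cv2,numpy as np
for n in("scene","top"):
    p,d=camera(n); np.savez(f"pics/{n}0.npz",p=p,d=d)
    cv2.imwrite(f"pics/{n}0.png",cv2.resize(p[:,:,::-1],(800,600)))
    c=camera_params(n); print(n,c)
E
```

```text
pics
scene {'K': array([[398.75112187,   0.        , 252.28819425],
       [  0.        , 398.75112187, 190.90914973],
       [  0.        ,   0.        ,   1.        ]]), 'dist': array([-0.03074995,  0.        ,  0.        ,  0.        ,  0.        ]), 'position': array([ 1.02817631, -0.55948497,  1.04840552]), 'rotation': array([[ 0.82071255,  0.45487723, -0.34571319],
       [ 0.57133986, -0.65478315,  0.49480278],
       [-0.00129265, -0.60361057, -0.79727825]])}
top {'K': array([[435.17093086,   0.        , 254.80610418],
       [  0.        , 435.17093086, 190.89610054],
       [  0.        ,   0.        ,   1.        ]]), 'dist': array([0.03113417, 0.        , 0.        , 0.        , 0.        ]), 'position': array([0.50685635, 0.02478088, 1.28574659]), 'rotation': array([[-0.02008385, -0.99594663,  0.08767529],
       [-0.99966414,  0.01856727, -0.01807919],
       [ 0.01637802, -0.08800894, -0.99598503]])}
```

View pics/scene0.png

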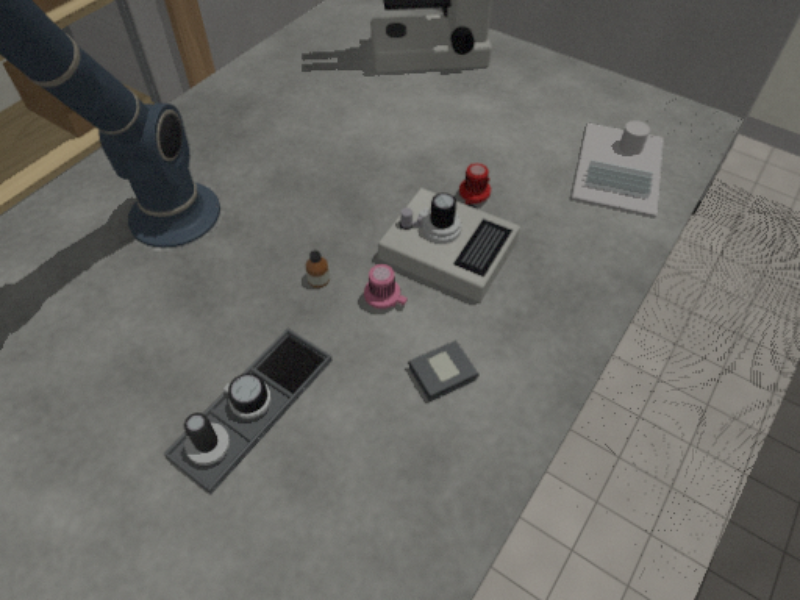

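View pics/top0.png

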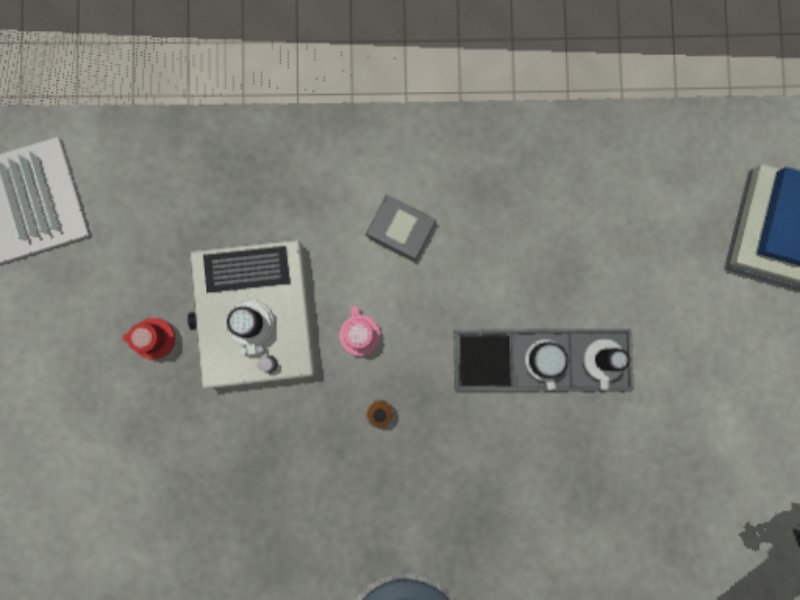

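Top view (800x600 px): candidates are the black-barrelled module on the white base (245,322), the pink look-alike (360,335), the red look-alike (150,338), the wide spare (547,360) and the slim spare (610,360). I choose the one on the base, with its tab at (253,350) and the button at (267,365). The vacant pocket with the rubber pad is at (485,360). Next I check with a close crop and measure.

```bash
cat > h.py <<'E'
from rig import *
import cv2,numpy as np
def cloud(n,d):
    c=camera_params(n); h,w=d.shape
    u,v=np.meshgrid(np.arange(w),np.arange(h))
    q=cv2.undistortPoints(np.stack([u,v],-1).reshape(-1,1,2).astype(float),c["K"],c["dist"]).reshape(h,w,2)
    r=np.dstack([q,np.ones((h,w))])@c["rotation"].T
    return c["position"]+r*d[...,None], r
def onplane(n,uv,z):
    c=camera_params(n)
    q=cv2.undistortPoints(np.array(uv,float).reshape(-1,1,2),c["K"],c["dist"]).reshape(-1,2)
    r=np.c_[q,np.ones(len(q))]@c["rotation"].T
    return (c["position"]+r*((z-c["position"][2])/r[:,2])[:,None])[:,:2]
def proj(n,P):
    c=camera_params(n)
    return cv2.projectPoints(np.array(P,float).reshape(-1,1,3),cv2.Rodrigues(c["rotation"].T)[0],-c["rotation"].T@c["position"],c["K"],c["dist"])[0].reshape(-1,2)
E
python3 - <<'E'
from h import *
S={n:np.load(f"pics/{n}0.npz") for n in("top","scene")}
ims=[]
for n,(x,y) in dict(top=(157,206),scene=(278,143)).items():
    ims.append(cv2.resize(S[n]['p'][y-37:y+38,x-40:x+40,::-1],(400,375),interpolation=cv2.INTER_CUBIC))
cv2.imwrite("pics/crop.png",np.hstack(ims))
for n in S:
    W,_=cloud(n,S[n]['d']); P=S[n]['p'].astype(int); z=W[...,2]
    ok=S[n]['d']>0
    # box top
    c0=np.array([.51,.335]) if 0 else None
    reg=ok&(np.abs(W[...,0]-.54)<.25)&(np.abs(W[...,1]-.36)<.2)
    hist=np.histogram(z[reg],bins=np.arange(.01,.2,.005)); print(n,[(round(b,3),int(a)) for a,b in zip(*hist) if a>20])
    box=reg&(abs(z-.06)<.006)
    k=cv2.connectedComponents(cv2.morphologyEx(box.astype(np.uint8),cv2.MORPH_OPEN,np.ones((2,2))))[1]
    xy=W[box][:,:2].astype(np.float32); print(' box',cv2.minAreaRect(xy), 'zmed',np.median(z[box]))
    for lo,hi,nm in((.135,.16,'barrel'),(.094,.108,'100'),(.083,.094,'flange/post')):
        m=reg&(z>lo)&(z<hi)
        nn,l,st,ce=cv2.connectedComponentsWithStats(m.astype(np.uint8))
        for i in range(1,nn):
            if st[i,4]>5: print(' ',nm,st[i],W[l==i].mean(0).round(4),cv2.minEnclosingCircle(W[l==i][:,:2].astype(np.float32)))
    # pad, tray
    t=ok&(abs(W[...,0]-.42)<.2)&(W[...,1]<-.05)&(W[...,1]>-.6)
    tr=t&(z>.013)&(z<.024); print(' tray',cv2.minAreaRect(W[tr][:,:2].astype(np.float32)),np.median(z[tr]))
    pad=(t&(P.max(2)<45)&(z<.014)).astype(np.uint8)
    nn,l,st,ce=cv2.connectedComponentsWithStats(pad)
    i=1+st[1:,4].argmax(); print(' pad',st[i],cv2.minAreaRect(W[l==i][:,:2].astype(np.float32)),z[l==i].mean())
E
```

```text
top [(np.float64(0.02), 36), (np.float64(0.025), 140), (np.float64(0.03), 112), (np.float64(0.035), 28), (np.float64(0.04), 38), (np.float64(0.045), 51), (np.float64(0.05), 194), (np.float64(0.055), 2421), (np.float64(0.06), 2637), (np.float64(0.065), 223), (np.float64(0.07), 51), (np.float64(0.075), 84), (np.float64(0.08), 103), (np.float64(0.085), 381), (np.float64(0.09), 146), (np.float64(0.095), 52), (np.float64(0.1), 33), (np.float64(0.14), 85), (np.float64(0.145), 206)]
 box ((0.5901957154273987, 0.3081934154033661), (0.25178033113479614, 0.2794535160064697), 5.437718868255615) zmed 0.06013971084577707
  barrel [145 196  21  20 317] [0.5749 0.2658 0.1461] ((0.5750857591629028, 0.26666727662086487), 0.025972135365009308)
  100 [167 203   2   6   8] [0.5751 0.2415 0.1014] ((0.5757514238357544, 0.24202442169189453), 0.0069126710295677185)
  100 [165 228  10  10  71] [0.5035 0.2367 0.0996] ((0.5032585859298706, 0.23709776997566223), 0.012688210234045982)
  flange/post [146 192  27  34 292] [0.5634 0.257  0.0892] ((0.5682440996170044, 0.265341192483902), 0.04673876613378525)
  flang
[... 1438 characters left out ...]
021995544434), 0.023221125826239586)
  flange/post [299 105  14  10 103] [0.558  0.4484 0.0858] ((0.5564972162246704, 0.44824957847595215), 0.02682836540043354)
  flange/post [267 133  28  18 183] [0.5736 0.2531 0.0892] ((0.568477988243103, 0.26596972346305847), 0.04672694206237793)
  flange/post [257 138   7   3  14] [0.5089 0.2291 0.0885] ((0.5085493326187134, 0.22998741269111633), 0.010291936807334423)
 tray ((0.5003795027732849, -0.2674157917499542), (0.33214616775512695, 0.11685743927955627), 89.56022644042969) 0.017005403641917494
 pad [165 214  42  38 808] ((0.5017486214637756, -0.15720699727535248), (0.09463907033205032, 0.09974604845046997), 0.21259835362434387) 0.009453739279890799
```

View pics/crop.png

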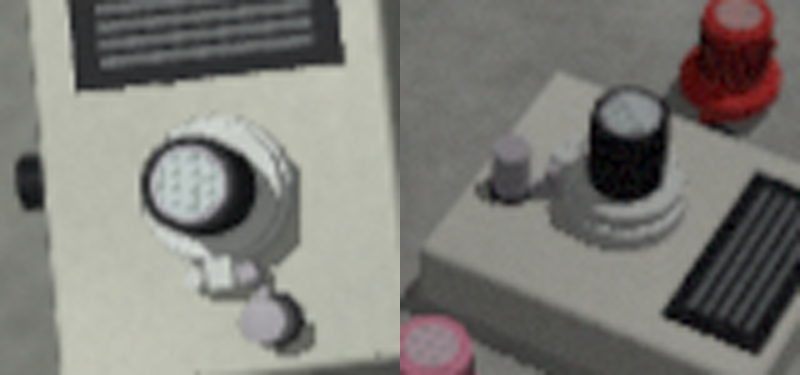

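The crop confirms it: a black knurled barrel on the aluminium mount. The tab lies between the post and the bolt, and the button is lower right (left panel ~ (265,320)). From the measurements, the barrel axis is at about (0.576, 0.2667), the button at (0.5035, 0.237), a 78 mm spacing as described. The pad is at (0.500, -0.1575). Now I press the button.

```bash
cat >> h.py <<'E'
AX=np.array([.5757,.2667]); BT=np.array([.5035,.237]); PAD=np.array([.5005,-.1575])
def R(a):
    a=np.radians(a); y=np.array([np.cos(a),np.sin(a),0]); z=np.array([0,0,-1.])
    return np.c_[np.cross(y,z),y,z]
def st(t=''):
    s=sense(); print(t,round(s["time_s"],2),s["position"].round(4),'F',np.round(s["wrist_force"],1),'T',np.round(s["ft_torque"],2),'gap',round(float(s["finger_gap"]),4),'gf',np.round(s["gripper_force"],1),'q7',round(float(s["joint_pos"][6]),2)); return s
E
python3 - <<'E'
from h import *
s=st(); print(np.degrees(np.arctan2(s["tcp_rot"][1,1],s["tcp_rot"][0,1])))
for a in range(-180,181,30):
    r=[inverse_kinematics([*p,z],R(a)) for p,z in((AX,.126),(AX,.2),(BT,.14),(PAD,.08))]
    print(a,[None if q is None else q[6].round(2) for q in r])
command_gripper(0.0,40)
movep([*BT,.2],R(112)) if inverse_kinematics([*BT,.2],R(112)) is not None else print("no")
st()
move_l([*BT,.132],feed=.1)
st()
E
```

```text
0.1 [ 0.2576 -0.6234  0.2553] F [ 0.  -0.9 -0.1] T [-0.03 -0.02  0.03] gap 0.0853 gf 0.0 q7 -0.08
-67.54998697760699
-180 [np.float64(1.95), np.float64(2.05), np.float64(1.95), np.float64(-2.06)]
-150 [np.float64(-2.4), np.float64(-2.51), np.float64(-2.43), np.float64(-2.37)]
-120 [np.float64(-2.15), np.float64(-2.24), np.float64(-2.2), np.float64(-1.91)]
-90 [np.float64(-2.42), np.float64(-2.41), np.float64(-2.47), np.float64(-1.49)]
-60 [np.float64(-1.96), np.float64(-1.95), np.float64(-1.98), np.float64(-1.03)]
-30 [np.float64(-1.56), np.float64(-1.55), np.float64(-1.62), np.float64(-0.56)]
0 [np.float64(-1.09), np.float64(-1.05), np.float64(-1.16), np.float64(-0.1)]
30 [np.float64(-0.55), np.float64(-0.54), np.float64(-0.64), np.float64(0.36)]
60 [np.float64(-0.05), np.float64(-0.05), np.float64(-0.14), np.float64(0.86)]
90 [np.float64(0.44), np.float64(0.46), np.float64(0.39), np.float64(1.35)]
120 [np.float64(1.01), np.float64(1.0), np.float64(1.02), np.float64(1.51)]
150 [np.float64(1.43), np.float64(1.53), np.float64(1.43), np.float64(2.04)]
180 [np.float64(1.95), np.float64(2.05), np.float64(1.95), np.float64(-2.06)]
 4.01 [0.504  0.2362 0.1998] F [-0.2  0.3  0.3] T [-0.01  0.02 -0.01] gap -0.0001 gf 0.0 q7 0.89
 4.84 [0.5037 0.2375 0.1323] F [-0.5  0.6 -0.8] T [ 0.03 -0.06 -0.02] gap 0.0 gf 0.0 q7 0.82
```

```bash
python3 - <<'E'
from h import *
print(move_l([*BT,.105],feed=.03,until_force=25)); st('press')
sleep(.2); s=st()
move_l([*BT,.2],feed=.2)
command_gripper(.085)
movep([*AX,.215],R(0)); st('above')
p,d=camera("scene"); W,_=cloud("scene",d); 
m=(np.hypot(W[...,0]-BT[0],W[...,1]-BT[1])<.014)&(W[...,2]>.08)&(W[...,2]<.12); print('btn z',np.percentile(W[m][:,2],[50,80,95]) if m.any() else None,m.sum())
E
```

```text
True
press 5.5 [0.5039 0.2372 0.114 ] F [-1.7 -2.5  9.8] T [-0.49  0.37  0.  ] gap -0.0 gf 5.1 q7 0.8
 5.7 [0.5039 0.2372 0.114 ] F [-0.8 -2.   8.5] T [-0.37  0.2  -0.02] gap 0.0001 gf 4.5 q7 0.8
above 8.54 [0.5755 0.2666 0.2148] F [0.5 0.1 0.1] T [0.01 0.01 0.01] gap 0.0851 gf 0.0 q7 -0.78
btn z [0.08825611 0.09026253 0.09287557] 42
```

```bash
python3 - <<'E'
from h import *
print(move_l([*AX,.127],feed=.12,until_force=10)); st('down')
command_gripper(.045,25); st('light')
sleep(.2); st()
E
```

```text
False
down 9.47 [0.5762 0.2672 0.1277] F [ 1.5 -1.1  1.2] T [-0.05  0.01 -0.04] gap 0.0848 gf 0.0 q7 -0.84
light 9.88 [0.5757 0.267  0.1279] F [-2.1 -0.2  5.4] T [-0.15  0.34 -0.01] gap 0.0514 gf 26.7 q7 -0.84
 10.08 [0.5757 0.267  0.1279] F [-1.6 -0.6  5.7] T [-0.2   0.41  0.  ] gap 0.0516 gf 26.8 q7 -0.84
```

```bash
python3 - <<'E'
from h import *
command_gripper(.04,60); st('grip')
Z=.128
for a in (12,24,36,46):
    movep([*AX,Z],R(a)); s=st(a)
    if abs(s["ft_torque"][2])>1.5 or np.hypot(*s["wrist_force"][:2])>25: print("odd"); break
E
```

```text
grip 10.3 [0.5759 0.2671 0.1281] F [-1.9 -0.1  6.8] T [-0.19  0.43 -0.07] gap 0.0509 gf 62.3 q7 -0.84
12 10.59 [0.5757 0.2668 0.1281] F [-1.1 -0.8  2.5] T [-0.03  0.29 -0.  ] gap 0.0508 gf 62.9 q7 -0.66
24 10.88 [0.5753 0.2663 0.1281] F [-3.1 -2.3  5.5] T [-0.36  0.6  -0.09] gap 0.0512 gf 63.0 q7 -0.48
36 11.18 [0.575  0.2662 0.1281] F [-4.  -3.   6.1] T [-0.43  0.9   0.04] gap 0.0509 gf 63.1 q7 -0.3
46 11.44 [0.5749 0.266  0.1281] F [-4.5 -2.2  6.9] T [-0.65  0.99  0.03] gap 0.0509 gf 63.2 q7 -0.15
```

```bash
python3 - <<'E'
from h import *
Z=.1285
for a in range(48,108,4):
    movep([*AX,Z],R(a)); s0=sense()
    hit=move_l([*AX,Z+.008],feed=.02,until_force=16); s=sense()
    print(a,hit,'dz',round((s["position"][2]-s0["position"][2])*1e3,1),'F0',s0["wrist_force"].round(1),'F',s["wrist_force"].round(1),'Tz',round(s0["ft_torque"][2],2),round(s["time_s"],1))
    if not hit: break
    move_l([*AX,Z],feed=.03)
st()
E
```

```text
48 True dz 2.0 F0 [-4.5 -4.3  5.6] F [ 1.1 -0.9 -3.2] Tz -0.02 12.0
52 True dz 1.8 F0 [-4.8 -2.4  3.5] F [ 0.2 -0.7 -3.6] Tz 0.0 12.8
56 True dz 1.8 F0 [-4.9 -3.5  2.5] F [-0.   0.2 -3.9] Tz -0.03 13.7
60 True dz 1.9 F0 [-4.4 -3.9  2.3] F [-0.8 -0.2 -3. ] Tz -0.03 14.5
64 True dz 1.9 F0 [-4.5 -3.1  2.6] F [ 0.4 -0.2 -3.2] Tz -0.06 15.4
68 True dz 2.0 F0 [-5.8 -3.6  3.5] F [ 0.  -0.2 -3.8] Tz -0.04 16.2
72 True dz 2.2 F0 [-4.1 -3.4  2.9] F [ 0.9 -0.3 -3.8] Tz -0.03 17.1
76 True dz 2.3 F0 [-5.4 -3.4  2.9] F [ 0.8  0.2 -4.4] Tz -0.03 17.9
80 False dz 7.8 F0 [-4.9 -2.9  2.8] F [-6.1 -2.2 -3.6] Tz -0.01 19.0
 19.03 [0.5747 0.2664 0.136 ] F [-6.1 -2.2 -3.6] T [-0.43  1.43  0.03] gap 0.0506 gf 71.3 q7 0.38
```

```bash
python3 - <<'E'
from h import *
movep([*AX,.1365],R(82)); st('82')
h=move_l([*AX,.152],feed=.04,until_force=12); st(h)
if not h:
    h=move_l([*AX,.26],feed=.12,until_force=15); st(h)
E
```

```text
82 19.28 [0.5748 0.2661 0.1361] F [-5.3 -2.3 -4. ] T [-0.61  1.48 -0.05] gap 0.0507 gf 71.3 q7 0.41
False 19.82 [0.5769 0.267  0.153 ] F [ 0.5 -0.1 -2.3] T [-0.03  0.   -0.04] gap 0.0509 gf 71.3 q7 0.42
False 20.88 [0.5754 0.2662 0.259 ] F [-0.3 -1.  -3.3] T [ 0.02  0.04 -0.  ] gap 0.0508 gf 71.3 q7 0.5
```

```bash
python3 - <<'E'
from h import *
movep([*PAD,.26],R(0)); st('over')
move_l([*PAD,.12],feed=.15); st()
p,d=camera("scene"); x,y=186,220
cv2.imwrite("pics/over.png",cv2.resize(p[y-75:y+75,x-100:x+100,::-1],(800,600),interpolation=cv2.INTER_CUBIC))
E
```

```text
over 22.46 [ 0.5012 -0.1559  0.2602] F [-0.4  0.7 -3.9] T [ 0.02 -0.04  0.03] gap 0.0509 gf 71.3 q7 -0.03
 23.54 [ 0.5013 -0.1574  0.1208] F [ 0.  -0.2 -2.4] T [-0.04 -0.04  0.03] gap 0.0508 gf 71.2 q7 -0.19
```

View pics/over.png

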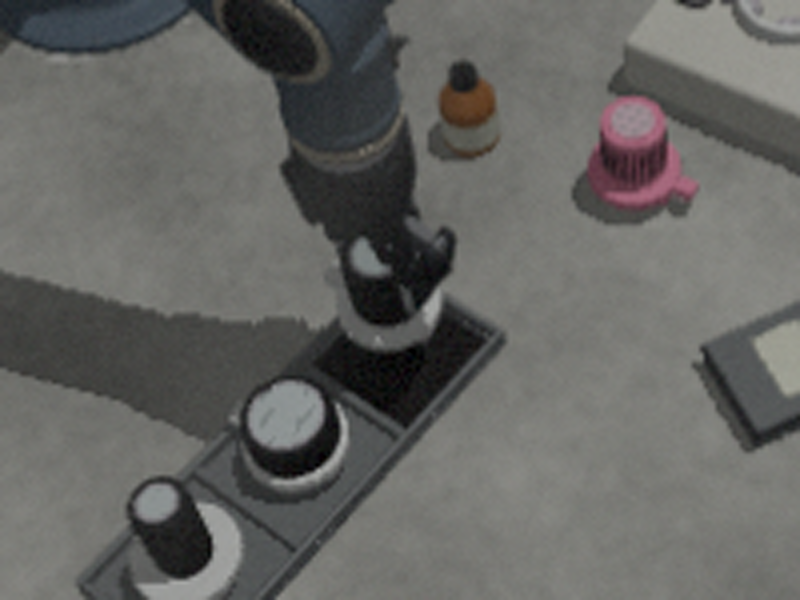

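The module hangs upright in the gripper at (390,290), over the vacant pad at (400,370). Clearance to the wide spare at (290,430) is fine, so I lower it.

```bash
python3 - <<'E'
from h import *
move_l([*PAD,.084],feed=.06); sleep(.2); st()
h=move_l([*PAD,.070],feed=.012,until_force=5); st(h)
sleep(.2); s=st()
if h and s["position"][2]<.081:
    command_gripper(.056,20); st('open1'); command_gripper(.08); st('open')
    move_l([*PAD,.24],feed=.12); st()
    for n,(x,y) in dict(scene=(186,220),top=(310,225)).items():
        p,d=camera(n); np.savez(f"pics/{n}1.npz",p=p,d=d)
        W,_=cloud(n,d); m=(abs(W[...,0]-.5)<.06)&(abs(W[...,1]+.157)<.06)&(W[...,2]>.085)&(W[...,2]<.11)
        print(n,W[m].mean(0).round(4),m.sum(),cv2.minEnclosingCircle(W[m][:,:2].astype(np.float32)) if m.any() else 0)
E
```

```text
24.54 [ 0.5008 -0.1576  0.0844] F [ 0.2 -0.3 -3.7] T [0.02 0.05 0.01] gap 0.0509 gf 71.2 q7 -0.24
True 25.22 [ 0.5005 -0.1575  0.0771] F [-0.  -0.4  5.7] T [-0.04  0.06  0.  ] gap 0.0503 gf 72.4 q7 -0.25
 25.42 [ 0.5004 -0.1575  0.077 ] F [-0.6 -0.7  6.2] T [-0.   -0.   -0.03] gap 0.0507 gf 72.4 q7 -0.25
open1 25.64 [ 0.4991 -0.1575  0.0759] F [-0.1  0.2  1. ] T [-0.06  0.03 -0.02] gap 0.0559 gf 0.0 q7 -0.25
open 26.01 [ 0.4992 -0.1575  0.076 ] F [ 0.3  0.4 -0.5] T [-0.01 -0.02 -0.08] gap 0.0799 gf 0.0 q7 -0.25
 27.52 [ 0.5    -0.1574  0.2392] F [-1.  -0.9 -0.1] T [-0.06  0.02  0.01] gap 0.0799 gf 0.0 q7 -0.05
scene [ 0.5045 -0.1606  0.0954] 241 ((0.5019087791442871, -0.15937002003192902), 0.026511214673519135)
top [ 0.5022 -0.146   0.0949] 161 ((0.5016912817955017, -0.1544150412082672), 0.025542018935084343)
```

Top at 95 mm, which is right (9 + 86 mm), and centred. I move the arm aside and look once more.

```bash
python3 - <<'E'
from h import *
movep([.5,.05,.3],R(0)); st()
ims=[]
for n,(x,y) in dict(scene=(225,190),top=(265,225)).items():
    p,d=camera(n); w=100
    ims.append(cv2.resize(p[y-85:y+85,x-w:x+w,::-1],(400,340),interpolation=cv2.INTER_CUBIC))
cv2.imwrite("pics/end.png",np.hstack(ims))
E
```

```text
28.49 [0.5001 0.048  0.2993] F [ 0.1 -0.4  0.3] T [-0.03  0.01 -0.03] gap 0.08 gf 0.0 q7 -0.41
```

View pics/end.png

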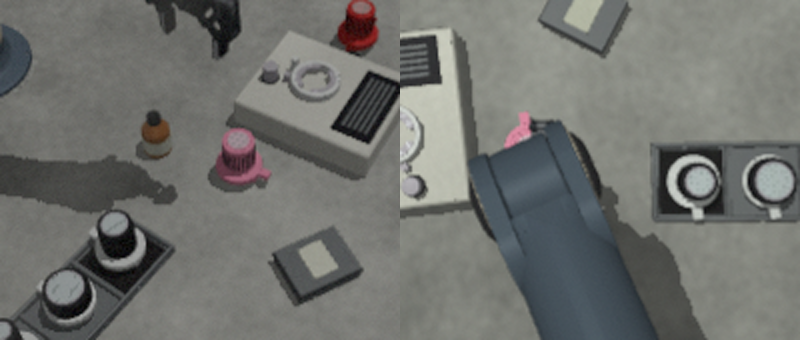

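The module stands upright on the pad (left panel (118,240), right panel (697,182)). The mount is empty at (315,80), and the spares, slide box and bottle look undisturbed.

```bash
python3 -c "
from rig import *
print(finish_job())"
```

```text
the job is handed in; nothing more can be done
None
```

I took the lens module off the light base and set it upright in the vacant padded pocket: the button bottomed out, the module came free at about 80° anticlockwise, and I handed the job in at about 28.5 s of the 72 s allowed.

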